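Stop the shaker and raise its hold-down arm

TASK

Free the sample jars on the bench shaker: first press the large stop button on the control box right down and let it up again, then push the shaker's counterweighted hold-down arm up from below by its free end, past its balance point, so that it stays fully raised by itself. Do not touch the arm's counterweight or press the small start button, and leave the jars and everything else on the bench standing where they are.

Things in the scene. Friction and masses are not known exactly. Their poses are not given: they have to be found in the camera images.
- shaker: white bench shaker, fixed: 240 (x) x 200 (y) x 48 mm, origin under its centre, yaw within 0.3 rad. A platform with a low rim (y -72 to +62, rim top at z 68 mm) carries two jars. Over their lids, along y at x = 0, lies the hold-down arm, hinged between two dark plates near the +y edge (148 mm high). Its free end overhangs the -y edge of the platform by 68 mm, with free space below and around
- bar_hinge (a point): centre of the arm's hinge, 133 mm above the bench, at (0, 90, 133) mm in the shaker's frame; the hinge axis is the shaker's x axis, level. Orientation as the shaker's
- hold_arm (a joint): angle of the hold-down arm, rad: 0 = lowered (level, on its stop, as at the start), grows as the free end swings up, 1.4 = raised, on the other stop. Swings freely, lightly damped: below its balance point it falls back to 0, past it it falls on to 1.4 and rests there. The balance point varies, 0.6 to 0.95 rad. Lifting it at the sleeve from 0 takes 1 to 2 N
- bar_sleeve (a point): centre of the black sleeve on the arm's free end, on the arm's axis, 202 mm from the hinge, 133 mm above the bench with the arm down. The sleeve is round, 22 mm thick, 56 mm long (174 to 230 mm from the hinge); inwards of it the arm is a 16 mm steel bar. The point turns with the arm; its +y axis points along the arm to the hinge
- counterweight: dark steel cylinder, 42 mm across, 36 mm long, on a short stem bent up from the hinge end of the arm; it moves with the arm. Origin on the hinge; with the arm down its centre is 35 mm outwards (+y) and 61 mm above the hinge. Not to be touched
- control_box: flat white box, 100 (x) x 150 (y) x 35 mm, fixed to the bench, with two round black buttons on top: the large stop button at y = +36 mm, the small start button at y = -36 mm in its own frame. Origin at the centre of its underside
- stop_button_top (a point): centre of the top of the large stop button (38 mm across), which is pressed straight down
- stop_button (a joint): travel of the stop button, m: 0 = up, 0.006 = fully down; fully down takes 5 N, and it springs back
- start_button_top (a point): centre of the top of the small start button (18 mm across)
- start_button (a joint): travel of the start button, m: 0 = up, 0.006 = fully down; 5 N, springs back
- jar_a: loose glass sample jar with white lid, 44 mm across, 60 mm tall, on the platform under the arm, the one nearer the hinge; its lid is about 3 mm below the arm. Origin at the centre of its underside, 60 mm above the bench
- jar_b: loose glass sample jar with white lid, 44 mm across, 60 mm tall, on the platform under the arm, the one nearer the free end; its lid is about 3 mm below the arm. Origin at the centre of its underside, 60 mm above the bench
- beaker: glass beaker, 60 mm across, 80 mm tall, loose on the bench; origin at the centre of its underside. A bystander
- bowl: white ceramic bowl, 140 mm across, 60 mm tall, loose on the bench; origin at the centre of its underside. A bystander
- small_bottle: white plastic bottle, 68 mm across, 100 mm tall, loose on the bench; origin at the centre of its underside. A bystander
- dish: closed flat glass dish, 70 mm across, 16 mm tall, loose on the bench; origin at the centre of its underside. A bystander
- steel_tray: empty stainless tray, 170 x 240 x 30 mm, loose on the bench; origin at the centre of its underside. A bystander
- mortar: thick white ceramic mortar, 90 mm across, 60 mm tall, loose on the bench; origin at the centre of its underside. A bystander
There are look-alikes about, which are no part of the job. What is shaped like the jar_a but purple or red is not meant.

How it is judged (in metres and radians):
On the way, in this order (a step that is already met when the one before it is completed fails the run):
1. the large stop button is pressed down (value of joint stop_button above 0.0045 m), for 0.05 s.
2. the stop button is up again and the hold-down arm is raised (value of joint hold_arm above 1.3 rad and value of joint stop_button below 0.002 m), for 0.2 s.
At the end, for the whole second after the job is handed in: The hold-down arm rests raised (joint above 1.3 rad, still), the stop button is up, the jars stand within 20 mm and the other things within 30 mm of where they were, upright within 0.2 rad (all of step 2 and velocity of joint hold_arm between -0.05 and 0.05 rad/s and distance of each of jar_a, jar_b from where it was at the start of the episode below 0.02 m and angle between each of jar_a, jar_b, beaker, bowl, small_bottle, dish, steel_tray, mortar's own z axis and vertical below 0.2 rad and distance of each of beaker, bowl, small_bottle, dish, steel_tray, mortar from where it was at the start of the episode below 0.03 m); the robot touches nothing.
It fails at once if the start button is pressed (value of joint start_button above 0.003 m).
It fails at once if the robot touches the counterweight (contact force between any of the arm, the fingers and counterweight above 1 N).
It fails at once if a jar is shifted by more than 20 mm, lifted or tipped (distance of any of jar_a, jar_b from where it was at the start of the episode above 0.02 m or angle between any of jar_a, jar_b's own z axis and vertical above 0.35 rad).
It fails at once if another thing on the bench is shifted by more than 30 mm, lifted or tipped (distance of any of beaker, bowl, small_bottle, dish, steel_tray, mortar from where it was at the start of the episode above 0.03 m or angle between any of beaker, bowl, small_bottle, dish, steel_tray, mortar's own z axis and vertical above 0.35 rad).
It also fails if it takes over 48 s, if anything falls off the work surface, if the arm or the gripper's body presses on something with over 40 N, if the wrist force passes 120 N, or if a joint passes its speed limit or range.

ROBOT

A 6-joint arm with a two-finger parallel gripper is mounted at the origin on the work surface. World frame = base frame: x ahead of the robot, y to its left, z up, the work surface at z = 0. Lengths are in mm, angles in degrees, forces in N, time in s.
With the tool pointing down it reaches from about 250 to 775 mm from the base axis. Payload 4 kg.
Tool frame: the origin (TCP) lies at the very end of the fingers, on their centre line; the grasp point (between the pads) lies ctrl.grip_depth behind it (ctrl.grip_depth is the distance from the TCP to the grasp point, in mm); z points along the fingers, y is the line along which they close (so a half turn about z gives the same grasp; the last joint's range is limited). The gripper opens to 94 mm and grips with 3 to 60 N. Pads are 16 mm wide; open, the fingers measure 119 mm over their backs; the gripper's body (75 mm by 177 mm) begins 78 mm behind the grasp point.
Start: joints at [-82.798, 4.996, 78.535, -0, 96.463, -5.907], TCP at [124.741, -535.689, 175.506] pointing down, gripper open.
Joint ranges: [-177.83, 177.83], [-43.37, 116.18], [15.69, 146.23], [-61.86, 241.86], [9.47, 152.12], [-147.06, 147.06]. Speed limits (degrees/s): [159.86, 159.86, 180, 180, 180, 180].

INTERFACE

Orientations are given as [roll, pitch, yaw] about the fixed x, y, z axes, in that order (R = Rz(yaw) Ry(pitch) Rx(roll)).
In Python, from workcell import ctrl gives the robot as it stands.
- The arm moves only by the tool servo_tool, never from a script. Its argument "deltas" is text: rows parted by semicolons, each of 7 numbers parted by spaces: the shift along the tool's x, y, z in m, then the turn, a rotation vector about the tool's x, y, z in degrees, then the finger opening in m, from 0 to 0.094. A call has 1 to 12 rows; each row is the pose to reach, as a shift and turn from the pose commanded when the call began, along the tool's axes at that moment; what a row does not reach only later rows make up. A row lasts 1/12 s, in which the tool goes at most 41.7 mm and 7.16 degrees, less where a joint would pass 70% of its speed; a pose out of reach is approached as far as the arm can. A call with a gripper value outside its range is refused whole. The fingers move at their own pace and stop on an object; the grip force is fixed at half the most. Time passes only in rows, so rows that repeat a pose let the fingers close. It gives the time, the measured TCP pose, the force, the opening and the grip force at its end, in the units of the state.
- ctrl.get_obs(): the state, without advancing time (a new reading comes with each control period).
- ctrl.camera(name): name is "scene" or "side" or "wrist"; returns a dict with "pixels" (420x560x3 uint8, red, green, blue), "depth" (420x560 float32, mm along the optical axis (not along the pixel's ray), 0 where there is no reading), "vertical_fov" (degrees; the focal length in pixels is half the picture's height over the tangent of half this angle, whatever the lens; pixels are square), "cx", "cy" (the principal point, pixels), "T" (4x4, takes a point from camera to world coordinates). Camera axes: x right, y down, z forward; pixel columns grow to the right and rows downward; lengths in mm; the calibration is good to about 2 mm. A picture is of the moment at which its call begins.
- ctrl.close_job(): hands the job in; it is judged then, once.
The state is a dict: "t": time; "joint_positions": joint angles; "qvel": joint speeds; "tau": joint torques, N m; "eef_pos": TCP position; "tool_rot": TCP orientation; "wrist_force": force on the tool from outside, world axes, zero at the start; "ft_torque": the same for the moment, N m; "gripper_width": opening from 0.0 (shut) to 1.0 (fully open); "grip_force": force on a finger pad.
Only numpy, scipy, OpenCV 4.12 (cv2) and the standard library are available. Lean on these libraries where they do the work, as an engineer would, in place of code of your own. Each camera call takes 0.05 s, during which the arm holds its last target. There are 200 camera calls.

## Working session

There is one attempt and no reset: what is moved stays moved. The work goes in short steps, Python scripts to look and compute and a tool call to move; the robot and the scene stay as the last step left them, time stands still between calls to the robot, and variables do not carry over. Pictures are saved under pics/ and viewed, at most 13 in all, crops included, and the job is handed in when it is done.

Besides the shell and the picture viewer there is one more tool, called after "Call:" as name(argument=value, ...), one argument or row to a line, values as JSON. servo_tool: Moves the arm, as the interface text tells. Its arguments: {"type":"object","properties":{"deltas":{"type":"string"}},"required":["deltas"]}

```bash
mkdir -p pics; cat > h.py <<'E'
import numpy as np,cv2
from workcell import ctrl
def grab(n):
    c=ctrl.camera(n); f=210/np.tan(np.radians(c["vertical_fov"])/2)
    v,u=np.mgrid[:420,:560]; d=c["depth"]
    P=np.stack([(u-c["cx"])/f*d,(v-c["cy"])/f*d,d,np.ones_like(d)],-1)@np.array(c["T"]).T
    P=P[...,:3]; P[d==0]=np.nan
    return c,P
E
python3 - <<'E'
from h import *
ims=[]
for n in("scene","side"):
    c,P=grab(n); np.savez(n,P=P,pix=c["pixels"],T=c["T"],fov=c["vertical_fov"],cc=[c["cx"],c["cy"]])
    cv2.imwrite(f"pics/{n}.png",c["pixels"][...,::-1])
    print(n,np.round(c["T"],2).tolist(),c["vertical_fov"],c["cx"],c["cy"])
print(ctrl.grip_depth,ctrl.get_obs())
E
```

```text
scene [[0.04, 0.66, -0.75, 1632.01], [1.0, -0.04, 0.02, -89.67], [-0.02, -0.75, -0.66, 1056.74], [0.0, 0.0, 0.0, 1.0]] 43.59113271848851 276.1042546135476 208.8088904526762
side [[-0.77, -0.44, 0.46, -221.35], [-0.64, 0.5, -0.58, 941.38], [0.02, -0.74, -0.67, 1252.43], [0.0, 0.0, 0.0, 1.0]] 44.17026662275592 288.95090862310366 207.4199615037323
18.8 {'t': 0.1, 'joint_positions': array([-8.27996228e+01,  5.03551533e+00,  7.86136487e+01,  5.44817623e-04,
        9.64630520e+01, -5.90642184e+00]), 'qvel': array([ 0.00232737, -0.06680723, -0.13539204, -0.07172712, -0.00128044,
        0.0162364 ]), 'tau': array([ 2.06506389e-03, -3.41252697e+01, -3.03302121e+01,  7.18994765e-02,
        3.03970731e-02, -1.05870599e-04]), 'eef_pos': array([ 124.6599783 , -535.13183072,  174.43674154]), 'tool_rot': array([-1.79888435e+02, -1.20860669e-02,  1.31068481e+01]), 'wrist_force': array([ 0.48475802, -0.86977309, -0.29032631]), 'ft_torque': array([ 0.0273068 , -0.07444817,  0.00192614]), 'grip_force': 0.0, 'gripper_width': 1.0022252831289966}
```

View pics/scene.png

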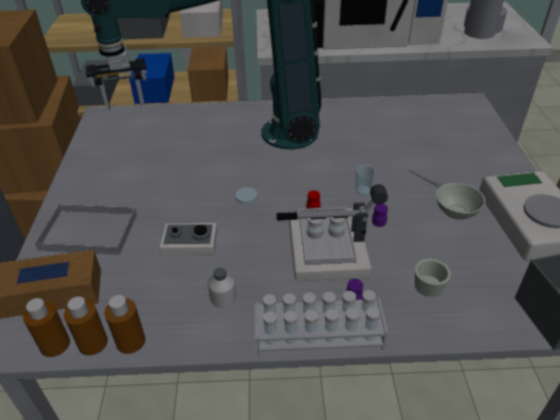

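View pics/side.png

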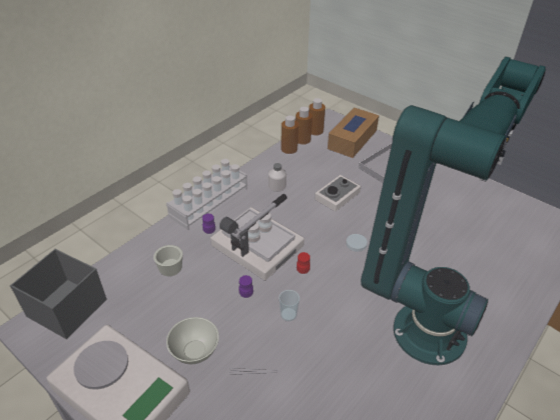

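The scene view shows the black sleeve at about (287,216), the hinge at about (360,213), the stop button at (201,232) and the start button at (175,231). The red look-alike at (314,200) is on the robot's side of the arm. The side view agrees, with the sleeve at (279,200) and the box at (338,190).

```bash
python3 - <<'E'
from h import *
D=np.load("scene.npz");P=D["P"];g=D["pix"].max(-1)
Z=P[...,2]
def rep(n,m):
    q=P[m];print(n,m.sum(),np.round(np.nanmedian(q,0),1),np.round(np.nanmin(q,0),0),np.round(np.nanmax(q,0),0))
def box(u0,u1,v0,v1):
    m=np.zeros(g.shape,bool);m[v0:v1,u0:u1]=1;return m
rep("stop",box(188,212,222,242)&(g<70)&(Z>30))
rep("start",box(168,184,222,242)&(g<75)&(Z>30))
m=box(160,220,218,256)&(Z>28)&(Z<60);rep("boxtop",m)
for z in [m]:
    print(cv2.minAreaRect(P[m][:,:2].astype(np.float32)))
rep("sleeve",box(272,300,205,225)&(g<70)&(Z>115)&(Z<160))
m=box(272,350,200,226)&(Z>125)&(Z<150);rep("arm",m)
q=P[m][:,:2].astype(np.float32);print(cv2.fitLine(q,cv2.DIST_HUBER,0,.01,.01).ravel(),cv2.minAreaRect(q))
m=box(285,375,215,280)&(Z>35)&(Z<56);rep("shaker",m)
print(cv2.minAreaRect(P[m][:,:2].astype(np.float32)))
h=D["pix"].astype(int);m=(h[...,0]>120)&(h[...,1]<50)&(h[...,2]<60)&box(295,330,180,220);rep("red",m)
rep("cw",box(368,390,183,206)&(g<80)&(Z>120))
rep("beaker",box(350,378,162,196)&(Z>15)&(Z<100))
rep("bottle",box(205,240,265,308)&(Z>15)&(Z<120))
rep("dish",box(232,260,185,203)&(Z>6)&(Z<30))
S=np.load("side.npz");P=S["P"];g=S["pix"].max(-1);Z=P[...,2]
rep("s.stop",box(324,342,183,200)&(g<70)&(Z>30))
rep("s.start",box(340,352,176,188)&(g<70)&(Z>30))
rep("s.sleeve",box(268,292,190,212)&(g<70)&(Z>115)&(Z<160))
rep("s.arm",box(245,292,190,225)&(Z>126)&(Z<160))
E
```

```text
stop 343 [ 567.6 -283.6   45.2] [ 517. -321.   30.] [ 589. -255.   62.]
start 252 [ 560.6 -350.4   36.8] [ 518. -377.   31.] [ 586. -329.   60.]
boxtop 1337 [ 567.6 -315.1   35.3] [ 500. -392.   28.] [ 609. -241.   60.]
((554.9100952148438, -316.52105712890625), (149.09268188476562, 105.6965103149414), 88.06449127197266)
sleeve 163 [610.5 -41.2 139.2] [597. -67. 124.] [618. -15. 146.]
arm 499 [608.   22.4 137.3] [594. -67. 125.] [618. 123. 146.]
[ 2.6425222e-02 -9.9965078e-01  6.0811017e+02  2.4773270e+01] ((605.8555908203125, 27.94244384765625), (21.773597717285156, 191.03236389160156), 0.9631142616271973)
shaker 1676 [696.9  52.7  47. ] [517. -30.  35.] [728. 172.  56.]
((623.0292358398438, 70.78883361816406), (210.5536346435547, 199.4619140625), 0.8153228759765625)
  return np.nanmean(a, axis, out=out, keepdims=keepdims)
Traceback (most recent call last):
ValueError: zero-size array to reduction operation fmin which has no identity
```

```bash
python3 - <<'E'
from h import *
np.seterr(all='ignore')
def box(u0,u1,v0,v1):
    m=np.zeros(g.shape,bool);m[v0:v1,u0:u1]=1;return m
def rep(n,m):
    q=P[m];q=q[np.isfinite(q[:,0])]
    print(n,len(q),*( [np.round(np.percentile(q,p,axis=0),0) for p in(3,50,97)] if len(q) else []))
D=np.load("scene.npz");P=D["P"];g=D["pix"].max(-1);Z=P[...,2];h=D["pix"].astype(int)
rep("red",(h[...,0]>h[...,1]*2+20)&box(295,330,180,220))
rep("cw",box(368,390,183,206)&(g<80)&(Z>120))
rep("beaker",box(350,378,162,196)&(Z>15)&(Z<100))
rep("bottle",box(205,240,265,308)&(Z>15)&(Z<120))
rep("dish",box(232,260,185,203)&(Z>6)&(Z<30))
a=box(188,212,222,242)
print(np.histogram(Z[a&(g<70)],bins=range(24,70,3)))
rep("stoptop",a&(g<70)&(Z>41))
c1=cv2.resize(D["pix"][215:260,150:225],None,fx=8,fy=8,interpolation=2)
S=np.load("side.npz");P=S["P"];g=S["pix"].max(-1);Z=P[...,2]
c2=cv2.resize(S["pix"][165:210,310:365],None,fx=8,fy=8,interpolation=2)
cv2.imwrite("pics/crop.png",np.vstack([np.pad(c1,((0,0),(0,0),(0,0))),np.pad(c2,((0,0),(0,160),(0,0)))])[:590 if 0 else None,:, ::-1][:720:1][...])
im=cv2.imread("pics/crop.png");cv2.imwrite("pics/crop.png",cv2.resize(im,(500,600)))
rep("s.stop",box(324,342,183,200)&(g<70)&(Z>41))
rep("s.start",box(340,352,176,188)&(g<70)&(Z>36))
rep("s.sleeve",box(268,292,190,212)&(g<70)&(Z>115)&(Z<160))
rep("s.arm",box(245,292,190,225)&(Z>126)&(Z<160))
m=box(315,362,170,207)&(Z>30)&(Z<40);rep("s.box",m);q=P[m][:,:2].astype(np.float32);print(cv2.minAreaRect(q))
E
```

```text
red 192 [417.  30.  22.] [441.  46.  49.] [450.  63.  63.]
cw 308 [586. 175. 165.] [614. 191. 203.] [621. 212. 215.]
beaker 437 [320. 187.  21.] [365. 212.  58.] [379. 239.  81.]
bottle 801 [ 750. -242.   18.] [ 779. -211.   65.] [ 795. -183.  100.]
dish 288 [ 332. -186.    7.] [ 368. -157.   14.] [ 395. -126.   19.]
(array([ 0,  2, 18, 61, 40, 16, 34, 51, 20, 25, 49, 24,  5,  0,  0]), array([24, 27, 30, 33, 36, 39, 42, 45, 48, 51, 54, 57, 60, 63, 66, 69]))
stoptop 213 [ 542. -304.   43.] [ 564. -279.   51.] [ 583. -258.   60.]
s.stop 64 [ 537. -298.   49.] [ 551. -277.   55.] [ 567. -261.   62.]
s.start 15 [ 541. -359.   48.] [ 547. -350.   54.] [ 556. -338.   60.]
s.sleeve 67 [591. -63. 132.] [596. -39. 140.] [605. -19. 145.]
s.arm 266 [591. -62. 128.] [597.  18. 139.] [608. 111. 145.]
s.box 494 [ 503. -385.   31.] [ 538. -319.   35.] [ 599. -242.   39.]
((550.407470703125, -313.38763427734375), (155.16339111328125, 102.68479919433594), 86.2264633178711)
```

View pics/crop.png

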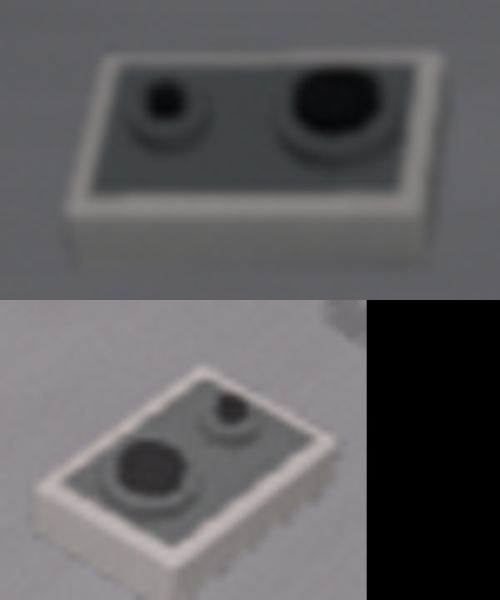

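Crop: the stop button's dark top is at scene (200.7,230) and side (332.6,190). The start button is clearly separate from it.

```bash
cat >> h.py <<'E'
from scipy.spatial.transform import Rotation as Ro
def ray(n,u,v):
    D=np.load(n+".npz");f=210/np.tan(np.radians(D["fov"])/2);T=D["T"]
    d=T[:3,:3]@[(u-D["cc"][0])/f,(v-D["cc"][1])/f,1];return T[:3,3],d/np.linalg.norm(d)
def tri(a,b):
    (o1,d1),(o2,d2)=ray("scene",*a),ray("side",*b)
    s=np.linalg.lstsq(np.c_[d1,-d2],o2-o1,rcond=None)[0]
    p,q=o1+s[0]*d1,o2+s[1]*d2;return (p+q)/2,np.linalg.norm(p-q)
def delta(pos,rpy=None,show=1):
    o=ctrl.get_obs();R=Ro.from_euler("xyz",o["tool_rot"],degrees=True)
    t=R.inv().apply(np.array(pos)-o["eef_pos"])/1000
    w=np.zeros(3) if rpy is None else (R.inv()*Ro.from_euler("xyz",rpy,degrees=True)).as_rotvec(degrees=True)
    print("delta",np.round(t,4),np.round(w,2))
E
python3 - <<'E'
from h import *
print(tri((200.7,230),(332.6,190)))
for n,p in(("scene",(200.7,230)),("side",(332.6,190))):
    o,d=ray(n,*p);print(o+d*(55-o[2])/d[2])
delta((551,-279,120));delta((551,-279,75))
E
```

```text
(array([ 553.61141549, -282.52279876,   47.27489016]), np.float64(4.03589246370007))
[ 563.74642479 -279.32271135   55.        ]
[ 548.59733632 -277.29481061   55.        ]
delta [ 0.4733 -0.1527  0.0548] [0. 0. 0.]
delta [ 0.4733 -0.1526  0.0998] [0. 0. 0.]
```

Call:
servo_tool(
  deltas="0.04 -0.013 0 0 0 0 0; 0.08 -0.026 0.01 0 0 0 0; 0.12 -0.038 0.02 0 0 0 0; 0.16 -0.051 0.03 0 0 0 0; 0.2 -0.064 0.04 0 0 0 0; 0.24 -0.077 0.045 0 0 0 0; 0.28 -0.09 0.05 0 0 0 0; 0.32 -0.102 0.055 0 0 0 0; 0.36 -0.115 0.055 0 0 0 0; 0.4 -0.128 0.055 0 0 0 0; 0.44 -0.14 0.055 0 0 0 0; 0.476 -0.151 0.055 0 0 0 0",
)

```text
t: 1.1
eef_pos: [551.1, -281.4, 119.8]
tool_rot: [-180.0, 0.1, 13.1]
wrist_force: [-0.2, -0.7, -0.2]
gripper_width: 0.187
grip_force: 0.0
```

Call:
servo_tool(
  deltas="0 0 0.02 0 0 0 0; 0 0 0.04 0 0 0 0; 0 0 0.04 0 0 0 0; 0 0 0.04 0 0 0 0; 0 0 0.04 0 0 0 0",
)

```text
t: 1.52
eef_pos: [549.8, -283.6, 81.1]
tool_rot: [180.0, -0.0, 13.1]
wrist_force: [-0.5, -0.5, 0.6]
gripper_width: 0.006
grip_force: 0.0
```

```bash
python3 - <<'E'
from h import *
print(ctrl.get_obs())
c,P=grab("scene");cv2.imwrite("pics/a.png",cv2.resize(c["pixels"][150:290,130:330],None,fx=3,fy=3)[...,::-1])
E
```

```text
{'t': 1.5167, 'joint_positions': array([-3.25282976e+01,  1.56500096e+01,  7.69488583e+01, -6.75386492e-03,
        8.73771263e+01,  4.43981755e+01]), 'qvel': array([-0.48896957, -1.00104948, -1.26226094,  0.10220728, -0.12953362,
       -0.06452824]), 'tau': array([ 2.99639488e-01, -3.98628294e+01, -2.85862809e+01,  8.06430099e-02,
       -7.86503835e-03, -1.15783572e-03]), 'eef_pos': array([ 549.77772389, -283.55091854,   81.0604902 ]), 'tool_rot': array([ 1.79978128e+02, -1.19747214e-02,  1.30738368e+01]), 'wrist_force': array([-0.50542579, -0.54876052,  0.56936308]), 'ft_torque': array([-0.00992005,  0.00801388,  0.01252209]), 'grip_force': 0.0, 'gripper_width': 0.006343563370382862}
```

View pics/a.png

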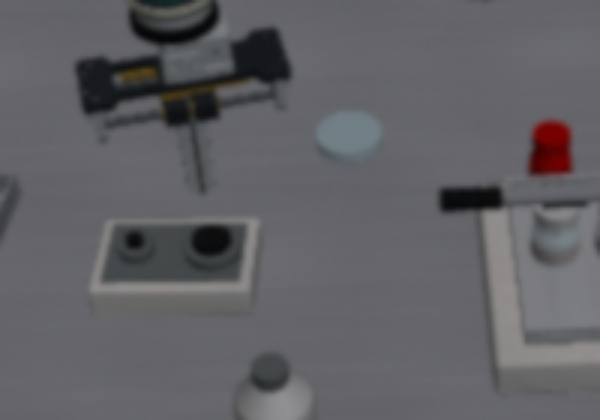

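Tip at about scene (197.7,214); the stop button's top centre is at about (200.7,230).

```bash
python3 - <<'E'
from h import *
D=np.load("scene.npz");T=np.linalg.inv(D["T"]);f=210/np.tan(np.radians(D["fov"])/2)
for p in [(549.8,-283.6,81),(549.8,-283.6,50),(554,-280,50),(560,-280,50),(554,-280,57)]:
    q=(T@[*p,1]);print(p,q[0]/q[2]*f+D["cc"][0],q[1]/q[2]*f+D["cc"][1])
E
```

```text
(549.8, -283.6, 81) 198.45655840941384 219.77510636920834
(549.8, -283.6, 50) 199.73294716982798 227.9350173296809
(554, -280, 50) 200.90974943342266 228.9126961282514
(560, -280, 50) 200.75567310070244 230.38675650944234
(554, -280, 57) 200.62772274798118 227.08914748517284
```

```bash
python3 - <<'E'
from h import *
print(ctrl.get_obs()["eef_pos"])
c,P=grab("scene")
for v in range(200,234,2): print(v,np.round(P[v,194:204:3]).astype(int).tolist() if np.isfinite(P[v,194:204:3]).all() else P[v,194:204:3].round().tolist())
c2,_=grab("side")
cv2.imwrite("pics/b.png",np.hstack([cv2.resize(x,None,fx=6,fy=6,interpolation=2) for x in(c["pixels"][190:250,165:225],c2["pixels"][150:210,300:360])])[...,::-1])
E
```

```text
[ 550.13940178 -283.90837257   81.87594668]
200 [[561, -285, 162], [559, -278, 160], [555, -270, 156], [361, -294, -6]]
202 [[561, -286, 155], [561, -278, 155], [558, -271, 152], [376, -292, -2]]
204 [[565, -286, 152], [557, -280, 145], [554, -272, 142], [386, -291, -1]]
206 [[563, -287, 143], [560, -280, 140], [556, -273, 137], [401, -290, 3]]
208 [[561, -289, 134], [555, -282, 129], [554, -274, 128], [406, -290, 0]]
210 [[563, -289, 129], [558, -282, 124], [563, -273, 128], [418, -289, 2]]
212 [[563, -290, 122], [560, -283, 118], [559, -275, 117], [422, -289, -3]]
214 [[436, -315, 3], [437, -306, 3], [439, -296, 4], [435, -288, 1]]
216 [[439, -315, -3], [446, -305, 3], [440, -297, -3], [447, -287, 3]]
218 [[453, -313, 2], [451, -305, 0], [454, -295, 1], [455, -286, 2]]
220 [[455, -314, -5], [459, -304, -1], [462, -295, 1], [460, -286, -2]]
222 [[467, -313, -2], [503, -297, 31], [509, -287, 35], [513, -278, 38]]
224 [[517, -304, 35], [517, -295, 36], [539, -283, 55], [541, -274, 57]]
226 [[525, -303, 36], [550, -290, 58], [547, -283, 55], [550, -274, 57]]
228 [[558, -298, 58], [555, -290, 55], [556, -282, 55], [555, -274, 55]]
230 [[560, -299, 52], [564, -289, 56], [571, -280, 62], [566, -273, 57]]
232 [[559, -300, 44], [570, -289, 54], [568, -281, 51], [570, -273, 52]]
```

View pics/b.png

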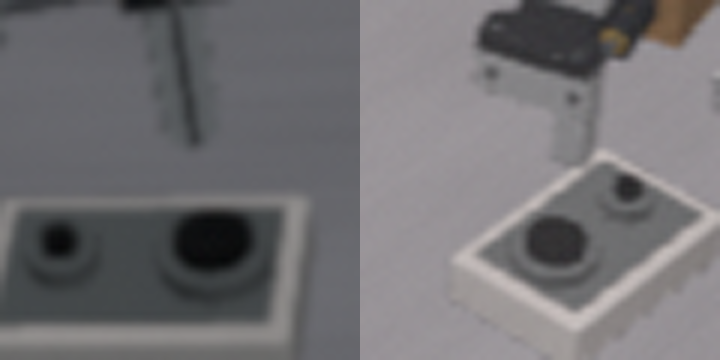

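Scene crop: the fingertip is at about (197.5,214.5). Side crop: the fingertip is at about (335.5,177).

```bash
python3 - <<'E'
from h import *
print(tri((197.5,214.5),(335.5,177)))
for n in("scene","side"):
  D=np.load(n+".npz");T=np.linalg.inv(D["T"]);f=210/np.tan(np.radians(D["fov"])/2)
  for p in [(550.1,-283.9,82),(550,-284,110),(554,-280,55)]:
    q=(T@[*p,1]);print(n,p,q[0]/q[2]*f+D["cc"][0],q[1]/q[2]*f+D["cc"][1])
E
```

```text
(array([ 551.00226274, -286.36069555,  105.03996525]), np.float64(7.68209518958379))
scene (550.1, -283.9, 82) 198.29803990627738 219.58510258804174
scene (550, -284, 110) 197.077383158752 211.9855112065625
scene (554, -280, 55) 200.70848243904294 227.61132936601368
side (550.1, -283.9, 82) 333.9397411320433 183.15132970915346
side (550, -284, 110) 334.6146501611377 177.0284815841423
side (554, -280, 55) 331.8309751794309 189.00370152940823
```

Call:
servo_tool(
  deltas="0.005 -0.002 0.01 0 0 0 0; 0.005 -0.002 0.018 0 0 0 0; 0.005 -0.002 0.018 0 0 0 0; 0.005 -0.002 0.018 0 0 0 0",
)

```text
t: 2.0
eef_pos: [553.5, -279.5, 61.1]
tool_rot: [-179.9, 0.1, 13.1]
wrist_force: [-0.4, 0.2, 0.9]
gripper_width: 0.006
grip_force: 0.0
```

Call:
servo_tool(
  deltas="0 0 0.004 0 0 0 0; 0 0 0.008 0 0 0 0; 0 0 0.008 0 0 0 0; 0 0 0.008 0 0 0 0",
)

```text
t: 2.33
eef_pos: [554.0, -279.9, 54.1]
tool_rot: [-180.0, 0.0, 13.1]
wrist_force: [-0.2, -0.1, -0.5]
gripper_width: 0.002
grip_force: 0.0
```

Call:
servo_tool(
  deltas="0 0 0.003 0 0 0 0; 0 0 0.006 0 0 0 0; 0 0 0.006 0 0 0 0; 0 0 0.006 0 0 0 0",
)

```text
t: 2.67
eef_pos: [554.1, -279.9, 48.2]
tool_rot: [-180.0, 0.0, 13.1]
wrist_force: [-0.5, 0.3, -0.1]
gripper_width: 0.003
grip_force: 0.0
```

```bash
python3 - <<'E'
from h import *
print(ctrl.get_obs()["wrist_force"],ctrl.get_obs()["eef_pos"])
c,P=grab("scene")
c2,_=grab("side")
cv2.imwrite("pics/c.png",np.hstack([cv2.resize(x,None,fx=6,fy=6,interpolation=2) for x in(c["pixels"][190:250,165:225],c2["pixels"][150:210,300:360])])[...,::-1])
E
```

```text
[-0.48316281  0.29945246 -0.12899682] [ 554.08218013 -279.94099954   48.15643917]
```

View pics/c.png

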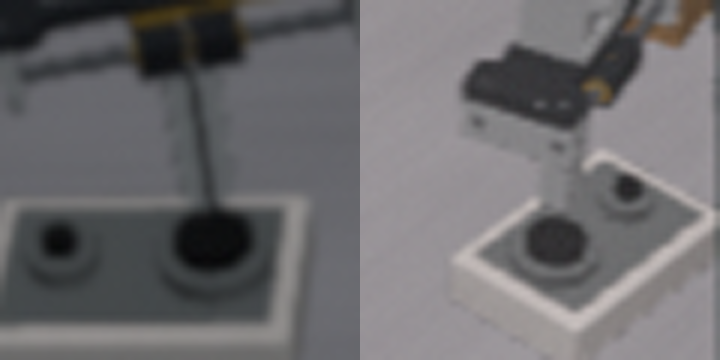

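Scene: the tip at (200.5,224.5) sits just above the button's centre at (200.5,230). The side view shows it centred too, so about 20 mm of descent remains.

Call:
servo_tool(
  deltas="0 0 0.006 0 0 0 0; 0 0 0.012 0 0 0 0; 0 0 0.015 0 0 0 0; 0 0 0.015 0 0 0 0; 0 0 0.015 0 0 0 0",
)

```text
t: 3.18
eef_pos: [553.9, -279.8, 32.7]
tool_rot: [-179.9, 0.1, 13.1]
wrist_force: [-0.5, 0.4, 0.3]
gripper_width: 0.005
grip_force: 0.0
```

Call:
servo_tool(
  deltas="0 0 0.003 0 0 0 0; 0 0 0.005 0 0 0 0; 0 0 0.005 0 0 0 0; 0 0 0.005 0 0 0 0",
)

```text
t: 3.52
eef_pos: [554.2, -280.0, 28.3]
tool_rot: [-180.0, 0.0, 13.1]
wrist_force: [0.9, 0.8, -0.0]
gripper_width: 0.006
grip_force: 0.0
```

Call:
servo_tool(
  deltas="0 0 0.002 0 0 0 0; 0 0 0.004 0 0 0 0; 0 0 0.004 0 0 0 0; 0 0 0.004 0 0 0 0",
)

```text
t: 3.85
eef_pos: [554.6, -280.2, 25.1]
tool_rot: [180.0, -0.0, 13.1]
wrist_force: [0.4, 0.2, 3.2]
gripper_width: 0.001
grip_force: 1.3
```

Call:
servo_tool(
  deltas="0 0 0.002 0 0 0 0; 0 0 0.003 0 0 0 0; 0 0 0.003 0 0 0 0; 0 0 0.003 0 0 0 0",
)

```text
t: 4.18
eef_pos: [554.6, -280.3, 22.0]
tool_rot: [180.0, -0.0, 13.1]
wrist_force: [-0.3, -0.0, 4.3]
gripper_width: 0.006
grip_force: 2.2
```

Call:
servo_tool(
  deltas="0 0 0.002 0 0 0 0; 0 0 0.004 0 0 0 0; 0 0 0.004 0 0 0 0; 0 0 0.004 0 0 0 0; 0 0 0.004 0 0 0 0",
)

```text
t: 4.6
eef_pos: [554.8, -280.3, 21.1]
tool_rot: [179.9, -0.1, 13.1]
wrist_force: [-4.0, 2.8, 15.1]
gripper_width: 0.006
grip_force: 7.6
```

Force is 15 N at the end of travel, so the button is pressed. Now I'll lift off.

Call:
servo_tool(
  deltas="0 0 -0.02 0 0 0 0; 0 0 -0.06 0 0 0 0; 0 0 -0.1 0 0 0 0; 0 0 -0.14 0 0 0 0; 0 0 -0.18 0 0 0 0; 0 0 -0.2 0 0 0 0; 0 0 -0.2 0 0 0 0",
)

```text
t: 5.18
eef_pos: [556.4, -281.3, 224.0]
tool_rot: [179.5, -0.4, 13.1]
wrist_force: [-0.4, -0.0, 0.7]
gripper_width: 0.001
grip_force: 0.0
```

```bash
python3 - <<'E'
from h import *
Rt=Ro.from_euler("xyz",[180,-70,20],degrees=True).as_matrix()
c=np.array([603,-50,93.]);print(Rt)
tcp=c+50*Rt[:,2];print("under",tcp)
pre=tcp-130*Rt[:,2];pre[2]=130;print("pre",pre)
delta((470,-150,200),(180,-70,20))
delta(pre,(180,-70,20))
E
```

```text
[[ 3.21393805e-01  3.42020143e-01  8.83022222e-01]
 [ 1.16977778e-01 -9.39692621e-01  3.21393805e-01]
 [ 9.39692621e-01  5.55111512e-17 -3.42020143e-01]]
under [647.15111108 -33.93030976  75.89899283]
pre [532.35822228 -75.71150439 130.        ]
delta [-0.0546 -0.1477  0.0224] [ 4.62 69.49 -5.71]
delta [ 0.0225 -0.2064  0.0925] [ 4.62 69.49 -5.71]
```

Call:
servo_tool(
  deltas="-0.005 -0.015 0.002 0.46 6.95 -0.57 0; -0.01 -0.03 0.004 0.92 13.9 -1.14 0; -0.016 -0.044 0.007 1.39 20.85 -1.71 0; -0.022 -0.059 0.009 1.85 27.8 -2.28 0; -0.027 -0.074 0.011 2.31 34.74 -2.85 0; -0.033 -0.089 0.013 2.77 41.7 -3.43 0; -0.038 -0.103 0.016 3.23 48.64 -4 0; -0.044 -0.118 0.018 3.7 55.6 -4.57 0; -0.049 -0.133 0.02 4.16 62.5 -5.14 0; -0.055 -0.148 0.022 4.62 69.49 -5.71 0; -0.055 -0.148 0.022 4.62 69.49 -5.71 0; -0.055 -0.148 0.022 4.62 69.49 -5.71 0",
)

```text
t: 6.18
eef_pos: [466.1, -147.3, 191.4]
tool_rot: [-176.8, -69.5, 16.7]
wrist_force: [0.5, -0.5, 1.2]
gripper_width: 0.004
grip_force: 0.0
```

```bash
python3 - <<'E'
from h import *
print(ctrl.get_obs()["joint_positions"].round(1))
delta((532,-75.7,130),(180,-70,20));delta((532,-75.7,76),(180,-70,20))
c,P=grab("scene");c2,_=grab("side")
cv2.imwrite("pics/d.png",np.hstack([cv2.resize(c["pixels"][100:300,180:390],(400,381)),cv2.resize(c2["pixels"][100:300,200:410],(400,381))])[...,::-1])
E
```

```text
[-74.9 -19.3 127.5  69.   88.3 -17.6]
delta [-0.0281 -0.0439  0.1025] [-0.15  0.48 -1.14]
delta [-0.0787 -0.0429  0.1214] [-0.15  0.48 -1.14]
```

View pics/d.png

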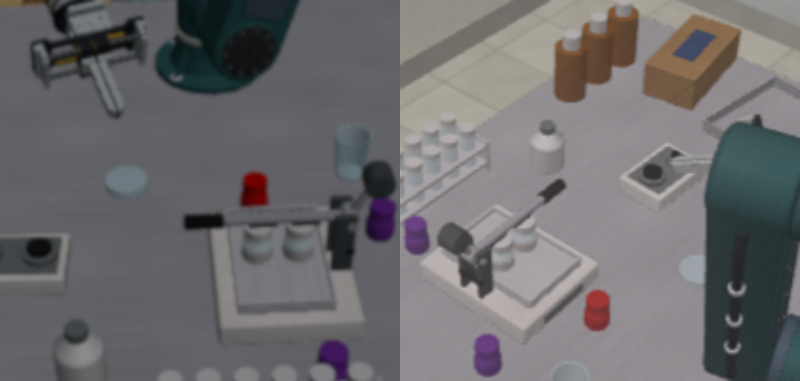

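The tool is horizontal with its tip at scene crop (117,105), clear of everything. The hold-down arm is still lowered, with the sleeve at crop (203,221).

Call:
servo_tool(
  deltas="-0.01 -0.015 0.034 0 0 0 0; -0.019 -0.029 0.068 0 0 -0.5 0; -0.028 -0.044 0.103 -0.15 0.48 -1.14 0; -0.053 -0.044 0.112 -0.15 0.48 -1.14 0; -0.079 -0.043 0.121 -0.15 0.48 -1.14 0; -0.079 -0.043 0.121 -0.15 0.48 -1.14 0; -0.079 -0.043 0.121 -0.15 0.48 -1.14 0; -0.079 -0.043 0.121 -0.15 0.48 -1.14 0",
)

```text
t: 6.95
eef_pos: [534.7, -79.5, 82.9]
tool_rot: [177.3, -70.2, 22.8]
wrist_force: [0.5, -0.0, 0.2]
gripper_width: 0.009
grip_force: 0.0
```

```bash
python3 - <<'E'
from h import *
print(ctrl.get_obs()["joint_positions"].round(1))
delta((647,-34,76),(180,-70,20))
c,P=grab("scene");c2,_=grab("side")
cv2.imwrite("pics/e.png",np.hstack([cv2.resize(c["pixels"][150:250,240:345],(400,381)),cv2.resize(c2["pixels"][160:260,220:325],(400,381))])[...,::-1])
E
```

```text
[-57.1  -7.1 135.   81.4  68.  -34.9]
delta [ 0.0346 -0.0039  0.1162] [ 0.03 -0.2   0.96]
```

View pics/e.png

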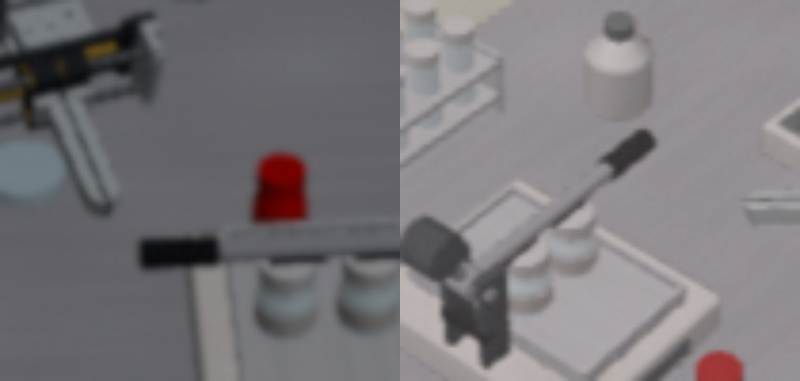

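The tip at scene (268,205) is short of the sleeve and lower than it; the path in is clear.

Call:
servo_tool(
  deltas="0 0 0 0 0 0 0; 0 0 0 0 0 0 0; 0 0 0 0 0 0 0; 0.007 0 0.019 0 0 0 0; 0.014 0 0.038 0 0 0 0; 0.021 0 0.058 0 0 0 0; 0.028 0 0.077 0 0 0 0; 0.035 0 0.096 0 0 0 0; 0.042 0 0.115 0 0 0 0; 0.042 0 0.115 0 0 0 0; 0.042 0 0.115 0 0 0 0; 0.042 0 0.115 0 0 0 0",
)

```text
t: 8.05
eef_pos: [647.1, -35.3, 79.7]
tool_rot: [178.2, -70.1, 21.9]
wrist_force: [-0.0, -0.8, 0.3]
gripper_width: 0.007
grip_force: 0.0
```

```bash
python3 - <<'E'
from h import *
print(ctrl.get_obs()["joint_positions"].round(1),ctrl.get_obs()["wrist_force"])
c,P=grab("scene");c2,_=grab("side")
cv2.imwrite("pics/f.png",np.hstack([cv2.resize(c["pixels"][150:250,240:345],(400,381)),cv2.resize(c2["pixels"][160:260,220:325],(400,381))])[...,::-1])
E
```

```text
[-36.3   2.3 126.6  94.5  51.7 -34.9] [-0.0365745  -0.81742163  0.27222225]
```

View pics/f.png

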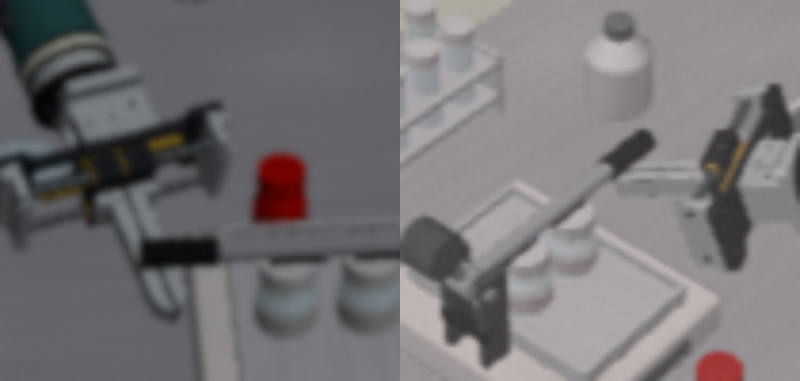

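The closed fingers run under the sleeve, with the tip at crop (168,315) showing beyond it. Lifting along the arc.

Call:
servo_tool(
  deltas="0.01 0 -0.003 0 0 0 0; 0.018 0 -0.006 0 0 0 0; 0.028 0 -0.01 0 0 0 0; 0.038 -0.001 -0.013 0 0 0 0; 0.047 -0.001 -0.017 0 0 0 0; 0.058 -0.002 -0.02 0 0 0 0; 0.068 -0.002 -0.024 0 0 0 0; 0.078 -0.003 -0.027 0 0 0 0; 0.088 -0.006 -0.03 0 0 0 0; 0.098 -0.008 -0.033 0 0 0 0; 0.108 -0.011 -0.035 0 0 0 0; 0.108 -0.011 -0.035 0 0 0 0",
)

```text
t: 9.15
eef_pos: [647.0, -23.1, 195.7]
tool_rot: [177.7, -70.2, 22.4]
wrist_force: [0.4, -0.2, 0.1]
gripper_width: 0.007
grip_force: 0.0
```

```bash
python3 - <<'E'
from h import *
print(ctrl.get_obs()["joint_positions"].round(1),ctrl.get_obs()["wrist_force"])
c,P=grab("scene");c2,_=grab("side")
cv2.imwrite("pics/g.png",np.hstack([cv2.resize(c["pixels"][130:250,230:356],(400,381)),cv2.resize(c2["pixels"][140:260,210:336],(400,381))])[...,::-1])
E
```

```text
[-34.6 -12.4 122.6  80.4  51.  -11.2] [ 0.36399875 -0.18859037  0.05010521]
```

View pics/g.png

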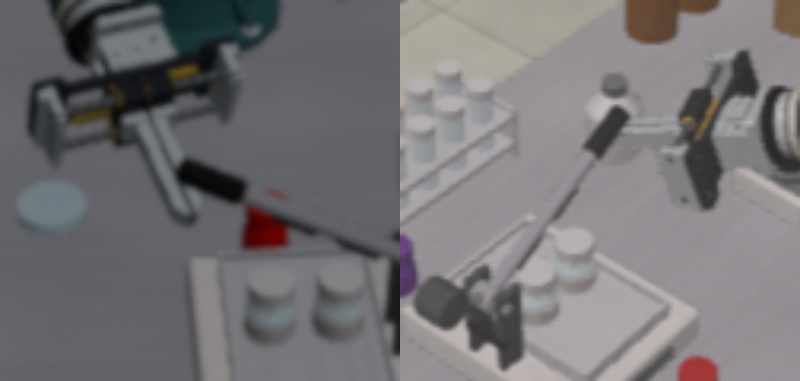

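The sleeve rests on the fingers and the arm is at about 0.45 rad; the jars are undisturbed. Continuing the arc.

Call:
servo_tool(
  deltas="0.006 -0.006 0 0 0 0 0; 0.013 -0.011 -0.001 0 0 0 0; 0.022 -0.016 -0.002 0 0 0 0; 0.031 -0.022 -0.003 0 0 0 0; 0.045 -0.031 -0.004 0 0 0 0; 0.059 -0.04 -0.006 0 0 0 0; 0.071 -0.05 -0.006 0 0 0 0; 0.084 -0.06 -0.007 0 0 0 0; 0.096 -0.074 -0.006 0 0 0 0; 0.107 -0.087 -0.005 0 0 0 0; 0.124 -0.109 -0.003 0 0 0 0; 0.124 -0.109 -0.003 0 0 0 0",
)

```text
t: 10.25
eef_pos: [645.5, 98.4, 313.7]
tool_rot: [177.9, -70.3, 22.5]
wrist_force: [0.4, 0.1, 0.7]
gripper_width: 0.004
grip_force: 0.0
```

```bash
python3 - <<'E'
from h import *
print(ctrl.get_obs()["joint_positions"].round(1),ctrl.get_obs()["wrist_force"])
c,P=grab("scene");c2,_=grab("side")
cv2.imwrite("pics/i.png",np.hstack([cv2.resize(c["pixels"][100:250,230:388],(400,381)),cv2.resize(c2["pixels"][110:260,190:348],(400,381))])[...,::-1])
E
```

```text
[-15.3 -25.2 117.1  60.4  39.   21.9] [0.35941512 0.10879026 0.65964173]
```

View pics/i.png

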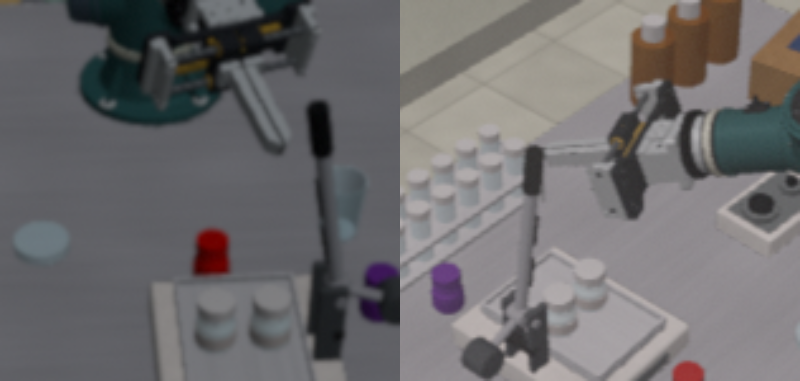

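The arm stands nearly vertical at crop x≈320, and the fingers are clear of it. Now I'll back away toward −y and −x and check the arm angle from depth.

Call:
servo_tool(
  deltas="-0.003 0.02 -0.007 0 0 0 0; -0.008 0.04 -0.02 0 0 0 0; -0.016 0.055 -0.045 0 0 0 0; -0.024 0.065 -0.065 0 0 0 0; -0.031 0.073 -0.085 0 0 0 0; -0.031 0.073 -0.085 0 0 0 0; -0.031 0.073 -0.085 0 0 0 0; -0.031 0.073 -0.085 0 0 0 0; -0.031 0.073 -0.085 0 0 0 0; -0.031 0.073 -0.085 0 0 0 0; -0.031 0.073 -0.085 0 0 0 0; -0.031 0.073 -0.085 0 0 0 0",
)

```text
t: 11.35
eef_pos: [586.4, -4.2, 310.2]
tool_rot: [178.2, -70.1, 22.0]
wrist_force: [-0.2, -0.5, -0.4]
gripper_width: 0.005
grip_force: 0.0
```

```bash
python3 - <<'E'
from h import *
o=ctrl.get_obs();print(o["t"],o["eef_pos"].round(),o["wrist_force"].round(1))
D=dict(np.load("scene.npz"))
for k in range(2):
    c,P=grab("scene")
    m=(abs(P[...,0]-605)<25)&(P[...,1]>60)&(P[...,1]<190)&(P[...,2]>170)&(P[...,2]<390)
    q=P[m][:,1:].astype(np.float32);l=cv2.fitLine(q,cv2.DIST_HUBER,0,.01,.01).ravel()
    print(len(q),l,"angle",np.arctan2(abs(l[1]),abs(l[0])),q[q[:,1]>300].mean(0))
# jars/other things: changes vs. start
d=np.abs(c["pixels"].astype(int)-D["pix"]).max(-1)>40
n,_,s,ce=cv2.connectedComponentsWithStats(d.astype(np.uint8))
print([(s[i].tolist()) for i in range(1,n) if s[i][4]>25])
E
```

```text
11.35 [586.  -4. 310.] [-0.2 -0.5 -0.4]
496 [ 1.6446038e-01 -9.8638368e-01  1.3489786e+02  2.7593878e+02] angle 1.4055854 [125.15896 335.70587]
496 [ 1.6425920e-01 -9.8641723e-01  1.3481592e+02  2.7621350e+02] angle 1.4057894 [125.08455 336.2826 ]
[[81, 0, 40, 45, 929], [168, 0, 52, 13, 374], [267, 0, 21, 12, 147], [325, 0, 13, 9, 65], [229, 12, 45, 112, 2494], [319, 21, 58, 110, 3571], [99, 43, 25, 14, 122], [267, 45, 52, 42, 1080], [118, 58, 29, 45, 420], [87, 65, 22, 20, 216], [267, 80, 24, 21, 337], [305, 93, 8, 12, 55], [248, 112, 6, 18, 62], [275, 112, 30, 34, 471], [351, 140, 11, 63, 291], [370, 185, 18, 19, 269], [277, 211, 22, 10, 166], [373, 210, 22, 18, 191], [331, 214, 20, 5, 58], [308, 216, 19, 4, 57]]
```

The arm rests at 1.40 rad and is still. The only changes in the image are the robot and the hold-down arm, so I'm handing in.

```bash
python3 -c "
from workcell import ctrl
print(ctrl.close_job())"
```

```text
the job is handed in; nothing more can be done
None
```

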